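Index the bar-tool carousel and rest the tong on it

TASK

The tool carousel locks in five positions: press its bar handle down and keep it down to turn the table. Bring the twin-fork rest round to the upright brass pointer and let the handle come fully up so that the table is locked there and released; then lay the folded steel tong gently across both forks, down between the prongs, and leave everything else standing where it is.

Things in the scene. Friction and masses are not known exactly. Their poses are not given: they have to be found in the camera images.
- carousel_base: Fixed brass drum, foot diameter 210 mm, 45 mm high, on the oak board (top 15 mm above the work surface). Origin: centre of its underside; z is the turning axis. A flat strip runs from its foot along its own -x to the upright brass pointer (62 mm high, 171 mm from the axis), just outside the table's rim.
- turntable: Round wooden table, diameter 300 mm, top 59 mm above the drum's underside, where its origin lies on the axis. Stations every 72 deg, 115 mm from the axis: twin-fork rest on its -x, then counter-clockwise cup, cork disc, open box, ball-topped post (to 117 mm high). Rest is at the pointer when both -x axes agree. A detent (0.2 N m) pulls to the positions. May start between two, either way round.
- handle (a joint): How far the handle is pressed, m: 0 fully up, 0.015 on its stop; spring 7 N (top) to 13 N (bottom). Pressed over 12 mm the table turns freely; otherwise a lock bars it. Let go within 12 deg of a position it draws in and locks; let go elsewhere it also rises, and the lock then bars the table from entering a position until pressed again.
- handle_grip (a point): Point on the axis in the steel bar handle, 10 mm below the bar's top. Bar 80 mm long along the turntable's x, 16 mm thick, 32 mm tall; its top 117 mm above the drum's underside when up, its underside 26 mm above the table. It turns with the table; axes as the turntable's.
- fork_seat (a point): Middle of the twin-fork rest at the saddles' top faces (95 mm above the drum's underside, 36 mm above the table). Axes as the turntable's: x radial, y the direction the tong has to lie along. Forks at y = +50 and -50 mm; each saddle 10 mm wide along y, 38 mm clear between its prongs along x, opening to 46 mm; prongs rise 19 mm.
- service (a point): The place where fork_seat is when the twin-fork rest is locked at the pointer; fixed to the drum, axes as the drum's.
- tong: Folded steel tong lying flat on the oak board, 180 mm long along its x axis, 24 mm wide (y), 12 mm high, 110 g; origin at the centre of its underside. A round hinge end at -x, flat tips at +x. Either end may point either way on the rest.
- spoon: Steel bar spoon lying flat beside the tong, 205 mm long along x, handle 8 mm thick, bowl 28 mm wide at +x; a bystander.
- decanter: Closed glass decanter, diameter 110 mm, 225 mm high; bystander. Origin: centre of its underside.
- glass_a: Stemless wine glass, diameter 82 mm, 100 mm high; bystander. Origin: centre of its underside.
- glass_b: Second stemless wine glass, the same; bystander.
- jigger: Waisted steel jigger, diameter 42 mm, 80 mm high; bystander. Origin: centre of its underside.
- ice_mould: Black silicone ice mould tray, 110 x 160 x 35 mm; bystander. Origin: centre of its underside.
Not all that is in view belongs to the job. What is shaped like the tong but blue or red is not meant.

How it is judged (in metres and radians):
On the way:
1. with the tong still off the carousel, the twin-fork rest is at the pointer, the handle up and the carousel let go (horizontal distance between fork_seat and service below 0.008 m and value of joint handle below 0.003 m and contact force between the fingers and turntable below 0.2 N and contact force between tong and turntable below 0.05 N), for 0.3 s.
At the end, for the whole second after the job is handed in: Fork rest within 8 mm of the service point, handle up within 3 mm. Tong lies still on both saddles between the prongs, same side up, level within 0.1 rad, within 12 mm across, 28 mm lengthwise and 0.2 rad of the rest's middle and direction (horizontal distance between fork_seat and service below 0.008 m and value of joint handle below 0.003 m and x of tong in the frame of fork_seat between -0.012 and 0.012 m and y of tong in the frame of fork_seat between -0.028 and 0.028 m and z of tong in the frame of fork_seat between -0.004 and 0.005 m and angle between the x axis of tong and the y axis of fork_seat, either way round below 0.2 rad and angle between tong's own z axis and vertical below 0.1 rad and contact force between tong and turntable above 0.3 N and linear speed of tong below 0.02 m/s); the robot touches nothing.
It fails at once if a bystander is moved more than 25 mm (distance of any of spoon, decanter, glass_a, glass_b, jigger, ice_mould from where it was at the start of the episode above 0.025 m).
It fails at once if the tong is rammed or dropped onto the carousel (over 40 N) (contact force between tong and turntable above 40 N).
It also fails if it takes over 72 s, if anything falls off the work surface, if the arm or the gripper's body presses on something with over 40 N, if the wrist force passes 120 N, or if a joint passes its speed limit or range.

ROBOT

A 6-joint arm with a two-finger parallel gripper is mounted at the origin on the work surface. World frame = base frame: x ahead of the robot, y to its left, z up, the work surface at z = 0. Lengths are in mm, angles in rad, forces in N, time in s.
With the tool pointing down it reaches from about 275 to 1000 mm from the base axis. Payload 8.4 kg.
Tool frame: the origin (TCP) lies midway between the tips of the shut fingers; the grasp point (between the pads) lies 19 mm behind it; z points along the fingers, y is the line along which they close (so a half turn about z gives the same grasp; the last joint's range is limited). The gripper opens to 85 mm and grips with 20 to 120 N. Pads are 22 mm wide; open, the fingers measure 114 mm over their backs; the gripper's body (76 mm by 85 mm) begins 54 mm behind the grasp point. The pads swing forward as they close: fully open they stand 13 mm farther back than shut.
Start: joints at [-1.222, 0.353, 1.633, -0, 1.155, -0.002], TCP at [214.779, -586.939, 231.281] pointing down, gripper open.
Joint ranges: [-2.63, 2.63], [-0.92, 2.1], [0.06, 2.66], [-1.3, 4.44], [0, 2.69], [-3.02, 3.02]. Speed limits (rad/s): [2.22, 2.22, 2.79, 3.14, 3.14, 3.14].

INTERFACE

Orientations are given as [roll, pitch, yaw] about the fixed x, y, z axes, in that order (R = Rz(yaw) Ry(pitch) Rx(roll)).
In Python, from rig import r, cams gives the robot as it stands. The module is installed in compiled form; this text tells all that it offers.
- The arm moves only by the tool send_rows, never from a script. Its argument "targets" is one flat list of numbers, 7 for each row, row after row: the shift along the tool's x, y, z in m, then the turn, a rotation vector about the tool's x, y, z in rad, then the opening, from -1 (shut) to 1 (fully open). In form: [tx, ty, tz, wx, wy, wz, fingers, tx, ty, tz, wx, wy, wz, fingers, ...]. A call has 1 to 12 rows; each row is the pose to reach, as a shift and turn from the pose commanded when the call began, along the tool's axes at that moment; what a row does not reach only later rows make up. A row lasts 1/12 s, in which the tool goes at most 41.7 mm and 7.16 degrees, less where a joint would pass 70% of its speed; a pose out of reach is approached as far as the arm can. A call with a gripper value outside its range is refused whole. The fingers move at their own pace and stop on an object; "grip_force" is the grip in N (left out, the last holds). Time passes only in rows, so rows that repeat a pose let the fingers close. It gives the time, the measured TCP pose, the force, the opening and the grip force at its end, in the units of the state.
- r.sense(): the state, without advancing time (a new reading comes with each control period).
- cams.grab_frame(name): name is "scene" or "top" or "wrist"; returns a dict with "color" (384x512x3 uint8, blue, green, red), "fx", "fy", "cx", "cy" (pixels), "xyz" and "attitude" of the camera in the world. Camera axes: x right, y down, z forward; pixel columns grow to the right and rows downward; lengths in mm; the calibration is good to about 2 mm. A picture is of the moment at which its call begins. There is no depth.
- r.sign_off(): hands the job in; it is judged then, once.
The state is a dict: "clock": time; "qpos": joint angles; "qvel": joint speeds; "joint_efforts": joint torques, N m; "eef_pos": TCP position; "tcp_rot": TCP orientation; "contact_force": force on the tool from outside, world axes, zero at the start; "wrist_torque": the same for the moment, N m; "opening": opening from 0.0 (shut) to 1.0 (fully open); "grasp_force": force on a finger pad.
Only numpy, scipy, OpenCV 4.12 (cv2) and the standard library are available. Lean on these libraries where they do the work, as an engineer would, in place of code of your own. Each camera call takes 0.05 s, during which the arm holds its last target. There are 200 camera calls.

## Working session

There is one attempt and no reset: what is moved stays moved. The work goes in short steps, Python scripts to look and compute and a tool call to move; the robot and the scene stay as the last step left them, time stands still between calls to the robot, and variables do not carry over. Pictures are saved under pics/ and viewed, at most 10 in all, crops included, and the job is handed in when it is done.

Besides the shell and the picture viewer there is one more tool, called after "Call:" as name(argument=value, ...), one argument or row to a line, values as JSON. send_rows: Moves the arm, as the interface text tells. Its arguments: {"type":"object","properties":{"targets":{"type":"array"},"grip_force":{"type":"number"}},"required":["targets"]}

```bash
mkdir -p pics; cat > h.py <<'E'
import numpy as np, cv2
from scipy.spatial.transform import Rotation as R
from rig import r, cams
def att(f):
    a=np.array(f["attitude"],float)
    return a if a.shape==(3,3) else (R.from_euler('xyz',a).as_matrix() if a.size==3 else None)
def ray(f,u,v,z):
    d=att(f)@np.array([(u-f["cx"])/f["fx"],(v-f["cy"])/f["fy"],1.]);o=np.array(f["xyz"],float)
    return o+d*(z-o[2])/d[2]
def proj(f,p):
    q=att(f).T@(np.array(p,float)-np.array(f["xyz"]));return f["fx"]*q[0]/q[2]+f["cx"],f["fy"]*q[1]/q[2]+f["cy"]
E
python3 - <<'E'
from h import *
for n in("top","scene"):
    f=cams.grab_frame(n);print(n,{k:f[k] for k in f if k!="color"})
    cv2.imwrite(f"pics/{n}0.png",cv2.resize(f["color"],(800,600),interpolation=cv2.INTER_CUBIC)); np.save(f"pics/{n}0.npy",f,allow_pickle=True)
print(r.sense())
E
```

```text
top {'fx': 363.46646047669395, 'fy': 363.46646047669395, 'cx': 255.67153331578564, 'cy': 200.8433415861296, 'xyz': array([ 365.32493102,  -91.92724256, 1294.30403324]), 'attitude': array([-3.0633603 ,  0.00502097, -1.56025177])}
scene {'fx': 478.7912184127149, 'fy': 478.7912184127149, 'cx': 259.411748212018, 'cy': 192.404619244959, 'xyz': array([1022.89063425, -899.87068638, 1124.32252151]), 'attitude': array([-2.37456826,  0.01092367,  0.5808322 ])}
{'clock': 0.1, 'qpos': array([-1.22242750e+00,  3.53545301e-01,  1.63405343e+00, -4.63750117e-06,
        1.15518919e+00, -2.40105340e-03]), 'qvel': array([ 7.02761623e-05, -1.09151148e-03, -2.44060915e-03,  1.34319514e-03,
        1.26036158e-03, -1.57581331e-03]), 'joint_efforts': array([ 3.88171065e-04, -6.06355405e+01, -3.42824507e+01,  5.68182531e-05,
        4.01126061e-03,  1.82204059e-05]), 'eef_pos': array([ 214.61845344, -586.55076182,  230.66044055]), 'tcp_rot': array([-3.14039738e+00,  1.37057759e-06,  3.50771761e-01]), 'contact_force': array([ 0.71695964, -0.44199256, -0.31628466]), 'wrist_torque': array([-0.02146952,  0.00751072, -0.05648095]), 'grasp_force': 0.0, 'opening': 0.9980094136515995}
```

View pics/top0.png

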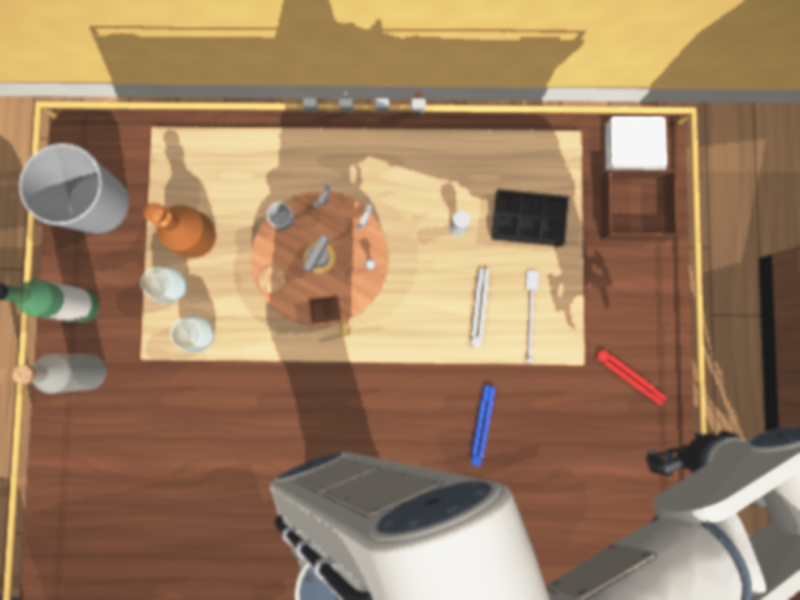

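View pics/scene0.png

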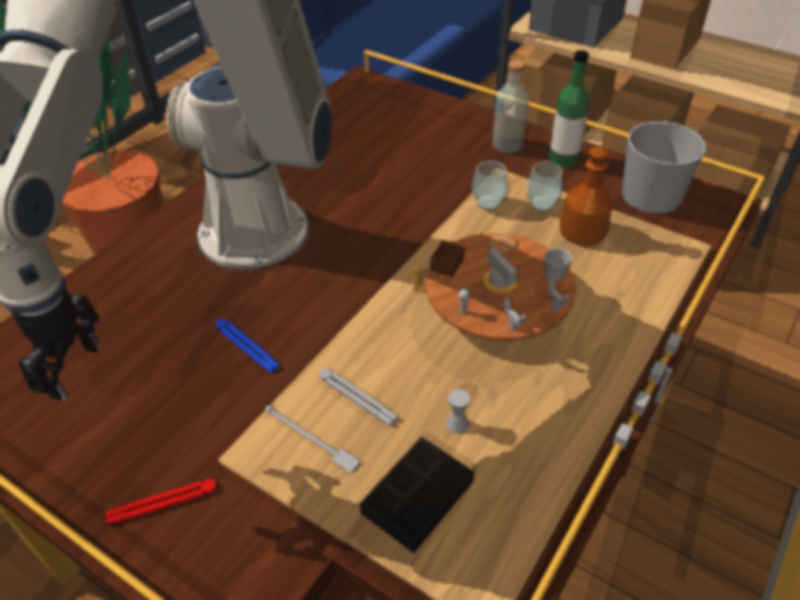

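The steel tong candidates in the top view (800 px scale) are:
- Silver at (480,305): fits, being uncoloured steel, flat on the oak board, with a hinge end.
- Blue (483,425) and red (632,377): wrong colour.
- Spoon (531,315): has a bowl.

The carousel is at (320,258), its pointer at (346,328), and its forks at (323,195) and (365,215). I'll confirm with one crop.

```bash
python3 - <<'E'
from h import *
f=np.load("pics/top0.npy",allow_pickle=True).item();c=f["color"]
a=c[115:220,150:260];b=c[160:240,290:350]
A=cv2.resize(a,None,fx=4.5,fy=4.5,interpolation=cv2.INTER_CUBIC);B=cv2.resize(b,None,fx=4.5,fy=4.5,interpolation=cv2.INTER_CUBIC)
im=np.zeros((A.shape[0],A.shape[1]+B.shape[1],3),np.uint8);im[:,:A.shape[1]]=A;im[:B.shape[0],A.shape[1]:]=B
print(A.shape);cv2.imwrite("pics/crop1.png",im)
hsv=cv2.cvtColor(c,cv2.COLOR_BGR2HSV)
# tong: low saturation
roi=hsv[160:240,285:360];m=((roi[...,1]<70)&(roi[...,2]>90)).astype(np.uint8)
for q in cv2.findContours(m,cv2.RETR_EXTERNAL,cv2.CHAIN_APPROX_NONE)[0]:
    if len(q)>20:
        re=cv2.minAreaRect(q.astype(np.float32)+[[285,160]]);bx=cv2.boxPoints(re)
        print("lowsat",re,[ray(f,*p,25)[:2].round(0) for p in bx])
E
```

```text
(472, 495, 3)Traceback (most recent call last):
  File "<stdin>", line 12, in <module>
cv2.error: OpenCV(4.12.0) /io/opencv/modules/imgproc/src/convhull.cpp:143: error: (-215:Assertion failed) total >= 0 && (depth == CV_32F || depth == CV_32S) in function 'convexHull'
```

View pics/crop1.png

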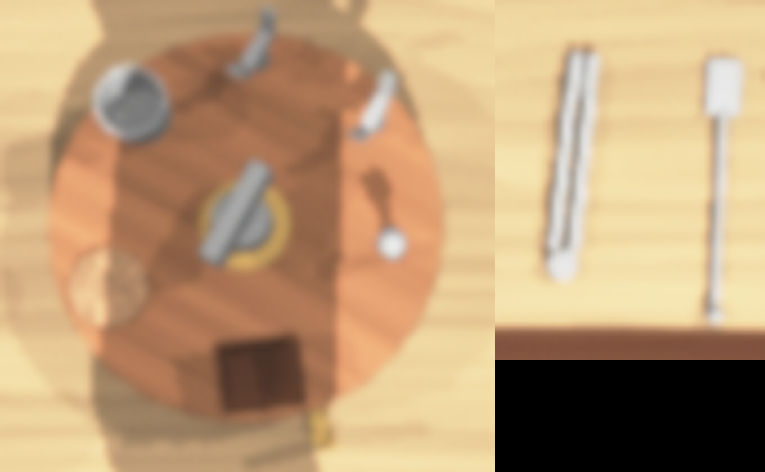

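The crop confirms the silver tong: its hinge is at crop (563,275), nearest the robot, and its tips at (585,50). It also shows the bar handle at (235,210), the ball post at (392,244), the forks at (255,50) and (375,105), and the pointer at (320,428). Next I'll measure them.

```bash
python3 - <<'E'
from h import *
f=np.load("pics/top0.npy",allow_pickle=True).item();c=f["color"];hsv=cv2.cvtColor(c,cv2.COLOR_BGR2HSV)
g=lambda x,y,z,ox=150,oy=115:ray(f,(x+.5)/4.5-.5+ox,(y+.5)/4.5-.5+oy,z)[:2]
# table disc: orange hue
roi=hsv[110:225,145:265];m=((roi[...,1]>115)&(roi[...,0]<14)).astype(np.uint8)
m=cv2.morphologyEx(m,cv2.MORPH_OPEN,np.ones((3,3)))
q=max(cv2.findContours(m,cv2.RETR_EXTERNAL,cv2.CHAIN_APPROX_NONE)[0],key=cv2.contourArea)
h=cv2.convexHull(q);e=cv2.fitEllipse(h);C=ray(f,e[0][0]+145,e[0][1]+110,74)[:2];print("table",e,C)
for a,b in(((50,225),(443,225)),((247,33),(247,425))):print("edge mid",(g(*a,74)+g(*b,74))/2,np.linalg.norm(g(*a,74)-g(*b,74)))
ha=[g(258,168,132),g(212,254,132)];print("bar",ha,(ha[0]+ha[1])/2,np.degrees(np.arctan2(*(ha[0]-ha[1])[::-1])))
for n,x,y,z in(("ball",392,244,127),("pointer",320,412,77),("cup",130,102,110),("box",260,375,80),("cork",108,285,77),("f1",255,50,110),("f2",375,105,110)):
    p=g(x,y,z);d=p-C;print(n,p.round(1),np.linalg.norm(d).round(1),np.degrees(np.arctan2(d[1],d[0])).round(1))
r_=hsv[160:240,295:325];m=((r_[...,1]<60)&(r_[...,2]>90)).astype(np.uint8)
q=max(cv2.findContours(m,cv2.RETR_EXTERNAL,cv2.CHAIN_APPROX_NONE)[0],key=cv2.contourArea)
re=cv2.minAreaRect(q+np.array([[[295,160]]],np.int32));P=ray(f,*re[0],27);bx=[ray(f,*p,27)[:2].round() for p in cv2.boxPoints(re)];print("tong",re,P,bx)
print(proj(f,[*C,132]))
s=np.load("pics/scene0.npy",allow_pickle=True).item()
for n,u,v,z in(("ball",463,294,127),("pointer",418,268,77),("tonghinge",326,376,27),("tongtip",392,417,27),("bar",502,267,132)):print("scene",n,ray(s,u*.64,v*.64,z)[:2].round(1))
E
```

```text
table ((58.98573684692383, 55.03057098388672), (85.29855346679688, 87.4605712890625), 67.12053680419922) [581.13815006  92.03434824]
edge mid [582.59054262  90.78580037] 296.86216369233733
edge mid [580.95994018  90.28230161] 299.0679748437191
bar [array([613.88065814,  74.6156593 ]), array([550.97838728, 106.34961308])] [582.42952271  90.48263619] -26.770768870591404
ball [560.3 -22.5] 116.4 -100.3
pointer [441.6  32.3] 151.8 -156.8
cup [667.  173.2] 118.2 43.4
box [468.6  77.3] 113.5 -172.5
cork [535.5 193.4] 111.1 114.2
f1 [706.9  81.8] 126.2 -4.6
f2 [666.4  -7.5] 131.1 -49.4
tong ((306.768310546875, 196.5853729248047), (8.282365798950195, 51.35066604614258), 6.34019136428833) [ 481.35500032 -263.09875222   27.        ] [array([ 394., -239.]), array([ 573., -259.]), array([ 570., -288.]), array([ 391., -268.])]
(np.float64(201.35590818474026), np.float64(161.8705444494135))
scene ball [567.4 -29.7]
scene pointer [430.5  28.6]
scene tonghinge [ 415.1 -264.6]
scene tongtip [ 569.7 -274.3]
scene bar [596.1  69.3]
```

```bash
cat >> h.py <<'E'
def go(x,y,z,yawdeg):
    s=r.sense();Rc=R.from_euler('xyz',s["tcp_rot"]);Rt=R.from_euler('xyz',[np.pi,0,np.radians(yawdeg)])
    t=Rc.inv().apply(np.array([x,y,z])-s["eef_pos"])/1000;w=(Rc.inv()*Rt).as_rotvec()
    print("move",t.round(4),w.round(4),"t",round(s["clock"],2),"pos",s["eef_pos"].round(1),"yaw",np.degrees(s["tcp_rot"][2]).round(2),"F",s["contact_force"].round(1),"op",round(s["opening"],3),"q6",s["qpos"][5].round(2))
E
python3 -c "
from h import *
go(582,90.6,260,151.7)"
```

```text
move [ 0.5777 -0.5097 -0.0287] [-6.0000e-04 -1.4000e-03 -2.2969e+00] t 0.1 pos [ 214.6 -586.6  230.7] yaw 20.1 F [ 0.7 -0.4 -0.3] op 0.998 q6 -0.0
```

Call:
send_rows(
  targets=[0.02, -0.02, -0.03, 0, 0, -0.12, 1, 0.05, -0.045, -0.03, 0, 0, -0.24, 1, 0.08, -0.07, -0.03, 0, 0, -0.36, 1, 0.11, -0.1, -0.03, 0, 0, -0.48, 1, 0.14, -0.125, -0.03, 0, 0, -0.6, 1, 0.17, -0.15, -0.03, 0, 0, -0.72, 1, 0.2, -0.175, -0.03, 0, 0, -0.84, 1, 0.23, -0.2, -0.03, 0, 0, -0.96, 1, 0.26, -0.23, -0.03, 0, 0, -1.08, 1, 0.29, -0.255, -0.03, 0, 0, -1.2, 1, 0.32, -0.28, -0.03, 0, 0, -1.3, 1, 0.32, -0.28, -0.03, 0, 0, -1.3, 1],
)

```text
clock: 1.1
eef_pos: [421.4, -208.9, 261.2]
tcp_rot: [3.14, -0.002, 1.661]
contact_force: [-0.2, -0.1, 0.2]
opening: 1.002
grasp_force: 0.0
```

```bash
python3 -c "
from h import *
go(582,90.6,260,151.7)"
```

```text
move [0.2838 0.187  0.002 ] [ 0.0021 -0.0013 -0.9865] t 1.1 pos [ 421.4 -208.9  261.2] yaw 95.17 F [-0.2 -0.1  0.2] op 1.002 q6 -0.56
```

Call:
send_rows(
  targets=[0.03, 0.02, 0, 0, 0, -0.11, 1, 0.06, 0.04, 0, 0, 0, -0.22, 1, 0.09, 0.06, 0, 0, 0, -0.33, 1, 0.12, 0.08, 0, 0, 0, -0.44, 1, 0.15, 0.1, 0, 0, 0, -0.55, 1, 0.18, 0.12, 0, 0, 0, -0.66, 1, 0.21, 0.14, 0, 0, 0, -0.77, 1, 0.24, 0.16, 0, 0, 0, -0.88, 1, 0.27, 0.18, 0.001, 0, 0, -0.97, 1, 0.284, 0.187, 0.002, 0.002, -0.001, -0.987, 1, 0.284, 0.187, 0.002, 0.002, -0.001, -0.987, 1, 0.284, 0.187, 0.002, 0.002, -0.001, -0.987, 1],
)

```text
clock: 2.1
eef_pos: [582.3, 84.1, 258.6]
tcp_rot: [-3.138, -0.001, 2.638]
contact_force: [-0.4, -1.4, -0.5]
opening: 1.001
grasp_force: 0.0
```

```bash
python3 - <<'E'
from h import *
go(582,90.6,260,151.7)
f=cams.grab_frame("wrist");c=f["color"];print(f["xyz"],f["attitude"]);np.save("pics/w1.npy",f,allow_pickle=True)
print("axis at z132",proj(f,[582,90.6,132]))
cv2.imwrite("pics/w1.png",cv2.resize(c,(800,600),interpolation=cv2.INTER_CUBIC))
E
```

```text
move [ 0.0034  0.0056 -0.0015] [-0.0036 -0.0012 -0.01  ] t 2.1 pos [582.3  84.1 258.6] yaw 151.13 F [-0.4 -1.4 -0.5] op 1.001 q6 -0.92
[511.23420049 123.24261593 401.59607753] [2.82514154 0.00467534 1.06698512]
axis at z132 (np.float64(262.60795902722083), np.float64(177.72927379524774))
```

View pics/w1.png

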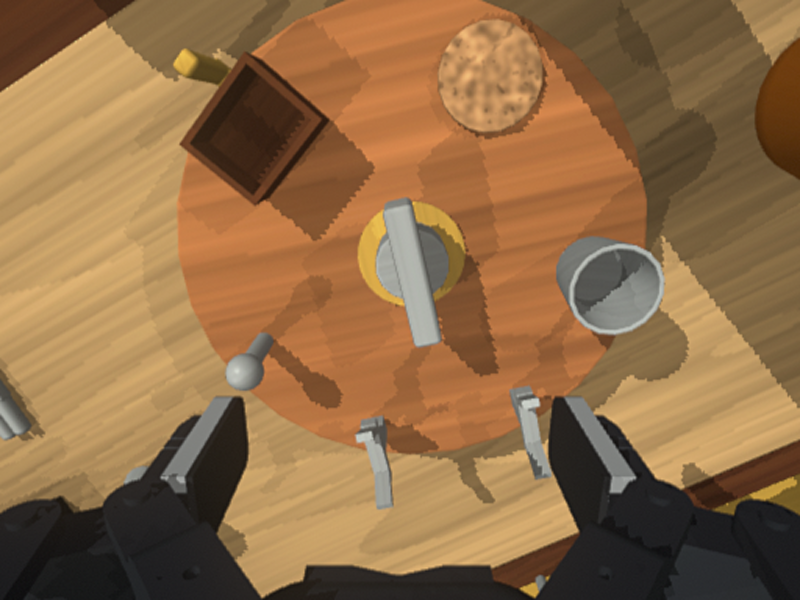

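Wrist view: the bar's top face runs from (398,202) to (428,343), the ball is at (245,372), the pointer's top at (185,62), and the fork saddles near (375,455) and (530,430).

```bash
python3 - <<'E'
from h import *
f=np.load("pics/w1.npy",allow_pickle=True).item()
g=lambda x,y,z:ray(f,(x+.5)*.64-.5,(y+.5)*.64-.5,z)[:2]
a,b=g(398,201,132),g(428,344,132);C=(a+b)/2;print("bar",a,b,C,np.linalg.norm(a-b),np.degrees(np.arctan2(*(b-a)[::-1])))
for n,x,y,z in(("ball",245,372,126),("pointer",184,63,77),("cup",617,287,118),("box",255,127,95),("cork",490,76,78),("f1",375,455,110),("f2",530,430,110)):
    p=g(x,y,z);d=p-C;print(n,p.round(1),np.linalg.norm(d).round(1),np.degrees(np.arctan2(d[1],d[0])).round(1))
hsv=cv2.cvtColor(f["color"],cv2.COLOR_BGR2HSV)
go(*C,103,151.7)
E
```

```text
bar [543.10124148 104.37027476] [620.16357109  80.91495477] [581.63240629  92.64261477] 80.55280679106569 -16.928579691611215
ball [587.2 -21.1] 113.8 -87.2
pointer [422.9  31.7] 170.0 -159.0
cup [646.2 188.1] 115.2 55.9
box [473.5  51.9] 115.6 -159.4
cork [512.9 180.4] 111.5 128.1
f1 [681.4  11.1] 128.9 -39.3
f2 [712.5 106.6] 131.6 6.1
move [0.0048 0.0085 0.1557] [-0.0035 -0.001  -0.0111] t 2.15 pos [582.1  83.3 258.8] yaw 151.07 F [ 0.5 -0.4  0.3] op 0.997 q6 -0.92
```

The table has meanwhile settled into a position: the box is now at the pointer, the bar lies at about -16°, and the rest needs roughly -143°. I'll grip at yaw 164.3.

```bash
python3 -c "
from h import *
go(581.8,92,103,164.3)"
```

```text
move [0.0043 0.0081 0.1557] [-0.0034 -0.0014 -0.231 ] t 2.15 pos [582.1  83.3 258.8] yaw 151.07 F [ 0.5 -0.4  0.3] op 0.997 q6 -0.92
```

Call:
send_rows(
  targets=[0, 0, 0, 0, 0, -0.1, 1, 0, 0, 0, 0, 0, -0.22, 1, 0, 0, 0, 0, 0, -0.22, 1, 0, 0, 0, 0, 0, -0.22, 1],
)

```text
clock: 2.48
eef_pos: [582.3, 82.6, 259.4]
tcp_rot: [-3.139, -0.001, 2.852]
contact_force: [0.8, 0.4, -0.0]
opening: 0.996
grasp_force: 0.0
```

```bash
python3 -c "
from h import *
go(581.8,92,103,164.3)
f=cams.grab_frame('wrist');c=f['color'];hsv=cv2.cvtColor(c,cv2.COLOR_BGR2HSV)
m=((hsv[...,1]<45)&(hsv[...,2]>120)).astype(np.uint8);m[:100]=0;m[240:]=0;m[:,:200]=0;m[:,330:]=0
q=max(cv2.findContours(m,cv2.RETR_EXTERNAL,cv2.CHAIN_APPROX_NONE)[0],key=cv2.contourArea);b=cv2.boxPoints(cv2.minAreaRect(q))
P=np.array([ray(f,*p,132)[:2] for p in b]);print(b.round(),P.round(1),P.mean(0))
for i in(0,1):
  d=P[i+1]-P[i];print(np.linalg.norm(d),np.degrees(np.arctan2(d[1],d[0])))
"
```

```text
move [0.0031 0.0092 0.1564] [-0.0024 -0.0005 -0.0156] t 2.48 pos [582.3  82.6 259.4] yaw 163.41 F [ 0.8  0.4 -0. ] op 0.996 q6 -1.14
[[242. 128.]
 [274. 128.]
 [274. 222.]
 [242. 222.]] [[536.6  85. ]
 [543.9 109.5]
 [622.3  87.7]
 [614.4  60.9]] [579.3078647   85.75616128]
25.497188190606774 73.44002843532037
81.37477679478503 -15.545851495685913
```

Call:
send_rows(
  targets=[0.003, 0.009, 0.03, -0.002, 0, -0.016, 1, 0.003, 0.009, 0.06, -0.002, 0, -0.016, 1, 0.003, 0.009, 0.09, -0.002, 0, -0.016, 1, 0.003, 0.009, 0.11, -0.002, 0, -0.016, 1, 0.003, 0.009, 0.13, -0.002, 0, -0.016, 1, 0.003, 0.009, 0.145, -0.002, 0, -0.016, 1, 0.003, 0.009, 0.156, -0.002, 0, -0.016, 1, 0.003, 0.009, 0.156, -0.002, 0, -0.016, 1, 0.003, 0.009, 0.156, -0.002, 0, -0.016, 1],
)

```text
clock: 3.28
eef_pos: [582.1, 92.9, 103.3]
tcp_rot: [-3.141, -0.001, 2.872]
contact_force: [-0.1, 0.1, 0.1]
opening: 0.998
grasp_force: 0.0
```

```bash
python3 -c "
from h import *
go(582,91.7,103,164.4)"
```

```text
move [-0.0002 -0.0012  0.0003] [-0.0004 -0.0011  0.0026] t 3.28 pos [582.1  92.9 103.3] yaw 164.55 F [-0.1  0.1  0.1] op 0.998 q6 -1.15
```

Now I'll close on the bar.

Call:
send_rows(
  targets=[0, -0.001, 0, 0, 0, 0, 0, 0, -0.001, 0, 0, 0, 0, -1, 0, -0.001, 0, 0, 0, 0, -1, 0, -0.001, 0, 0, 0, 0, -1, 0, -0.001, 0, 0, 0, 0, -1, 0, -0.001, 0, 0, 0, 0, -1, 0, -0.001, 0, 0, 0, 0, -1, 0, -0.001, 0, 0, 0, 0, -1, 0, -0.001, 0, 0, 0, 0, -1, 0, -0.001, 0, 0, 0, 0, -1],
  grip_force=60,
)

```text
clock: 4.12
eef_pos: [582.1, 92.2, 103.8]
tcp_rot: [3.142, -0.0, 2.874]
contact_force: [-1.3, -0.5, 5.8]
opening: 0.175
grasp_force: 60.3
```

Call:
send_rows(
  targets=[0, 0, 0.004, 0, 0, 0, -1, 0, 0, 0.008, 0, 0, 0, -1, 0, 0, 0.012, 0, 0, 0, -1, 0, 0, 0.0145, 0, 0, 0, -1, 0, 0, 0.0145, 0, 0, 0, -1, 0, 0, 0.0145, 0, 0, 0, -1],
)

```text
clock: 4.62
eef_pos: [582.2, 92.2, 89.6]
tcp_rot: [3.142, -0.0, 2.874]
contact_force: [-2.4, -1.9, 10.6]
opening: 0.174
grasp_force: 61.1
```

```bash
python3 -c "
from h import *
go(582,92,89,154.4)"
```

```text
move [ 0.0001 -0.0003  0.0006] [ 0.     -0.0002  0.1788] t 4.62 pos [582.2  92.2  89.6] yaw 164.65 F [-2.4 -1.9 10.6] op 0.174 q6 -1.15
```

Call:
send_rows(
  targets=[0, 0, 0.001, 0, 0, 0, -1, 0, 0, 0.001, 0, 0, 0, -1, 0, 0, 0.001, 0, 0, 0.03, -1, 0, 0, 0.001, 0, 0, 0.06, -1, 0, 0, 0.001, 0, 0, 0.09, -1, 0, 0, 0.001, 0, 0, 0.09, -1],
)

```text
clock: 5.12
eef_pos: [582.3, 92.4, 88.9]
tcp_rot: [3.141, 0.0, 2.782]
contact_force: [-4.2, -0.2, 10.9]
opening: 0.174
grasp_force: 61.2
```

```bash
python3 -c "
from h import *
go(582,92,89,20.9);print(r.sense()['wrist_torque'])"
```

```text
move [ 0.0001 -0.0005 -0.0001] [ 2.0000e-04 -3.0000e-04  2.4176e+00] t 5.12 pos [582.3  92.4  88.9] yaw 159.42 F [-4.2 -0.2 10.9] op 0.174 q6 -1.06
[-0.03833791  0.58644516  0.10778294]
```

The table turns freely (torque 0.1 N m), so I'll carry on.

Call:
send_rows(
  targets=[0, 0, 0, 0, 0, 0.07, -1, 0, 0, 0, 0, 0, 0.14, -1, 0, 0, 0, 0, 0, 0.21, -1, 0, 0, 0, 0, 0, 0.28, -1, 0, 0, 0, 0, 0, 0.35, -1, 0, 0, 0, 0, 0, 0.42, -1, 0, 0, 0, 0, 0, 0.49, -1, 0, 0, 0, 0, 0, 0.56, -1, 0, 0, 0, 0, 0, 0.63, -1, 0, 0, 0, 0, 0, 0.7, -1, 0, 0, 0, 0, 0, 0.77, -1, 0, 0, 0, 0, 0, 0.84, -1],
)

```text
clock: 6.12
eef_pos: [583.9, 94.0, 89.5]
tcp_rot: [3.137, -0.001, 1.94]
contact_force: [1.0, 9.0, 11.4]
opening: 0.177
grasp_force: 61.0
```

Call:
send_rows(
  targets=[0, 0, 0, 0, 0, 0.07, -1, 0, 0, 0, 0, 0, 0.14, -1, 0, 0, 0, 0, 0, 0.21, -1, 0, 0, 0, 0, 0, 0.28, -1, 0, 0, 0, 0, 0, 0.35, -1, 0, 0, 0, 0, 0, 0.42, -1, 0, 0, 0, 0, 0, 0.49, -1, 0, 0, 0, 0, 0, 0.56, -1, 0, 0, 0, 0, 0, 0.63, -1, 0, 0, 0, 0, 0, 0.7, -1, 0, 0, 0, 0, 0, 0.77, -1, 0, 0, 0, 0, 0, 0.84, -1],
)

```text
clock: 7.12
eef_pos: [586.3, 93.9, 90.3]
tcp_rot: [3.135, -0.006, 1.101]
contact_force: [7.4, 6.4, 10.9]
opening: 0.179
grasp_force: 60.9
```

```bash
python3 -c "
from h import *
go(582,92,89,20.9);print(r.sense()['wrist_torque'])"
```

```text
move [-0.0037 -0.0029  0.0013] [ 0.0037 -0.008   0.7362] t 7.12 pos [586.3  93.9  90.3] yaw 63.08 F [ 7.4  6.4 10.9] op 0.179 q6 0.62
[ 0.87185081 -0.61151704  0.36034796]
```

Call:
send_rows(
  targets=[0.0005, 0.001, 0.0005, 0, 0, 0.07, -1, 0.001, 0.002, 0.001, 0, 0, 0.14, -1, 0.0015, 0.003, 0.001, 0, 0, 0.21, -1, 0.002, 0.004, 0.001, 0, 0, 0.28, -1, 0.0025, 0.005, 0.001, 0, 0, 0.35, -1, 0.003, 0.006, 0.001, 0, 0, 0.42, -1, 0.0035, 0.006, 0.001, 0, 0, 0.49, -1, 0.0035, 0.006, 0.001, 0, 0, 0.56, -1, 0.0035, 0.006, 0.001, 0, 0, 0.63, -1, 0.0035, 0.006, 0.001, 0, 0, 0.7, -1, 0.0035, 0.006, 0.001, 0, 0, 0.74, -1, 0.0035, 0.006, 0.001, 0, 0, 0.74, -1],
)

```text
clock: 8.12
eef_pos: [588.1, 92.5, 88.7]
tcp_rot: [-3.141, 0.002, 0.361]
contact_force: [-11.9, -3.3, 24.2]
opening: 0.177
grasp_force: 63.0
```

```bash
python3 - <<'E'
from h import *
go(588,92,89,20.5);print(r.sense()['wrist_torque'])
f=cams.grab_frame("wrist");cv2.imwrite("pics/w2.png",cv2.resize(f["color"],(800,600),interpolation=cv2.INTER_CUBIC));np.save("pics/w2.npy",f,allow_pickle=True)
E
```

```text
move [-0.0002  0.0005 -0.0003] [-0.0005  0.0019  0.0032] t 8.12 pos [588.1  92.5  88.7] yaw 20.68 F [-11.9  -3.3  24.2] op 0.177 q6 1.36
[-0.40263329  1.66877713 -0.17399443]
```

View pics/w2.png

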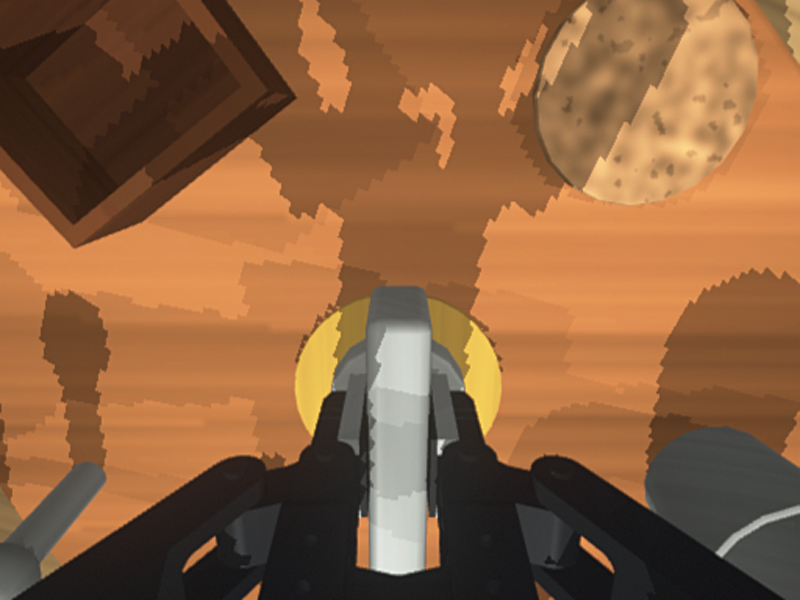

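The bar is aligned with the fingers at the target angle. I'll let it rise, then release.

Call:
send_rows(
  targets=[-0.001, 0, -0.003, 0, 0, 0, -1, -0.0015, 0, -0.006, 0, 0, 0, -1, -0.0015, 0, -0.01, 0, 0, 0, -1, -0.0015, 0, -0.0135, 0, 0, 0, -1, -0.0015, 0, -0.0155, 0, 0, 0, -1, -0.0015, 0, -0.0155, 0, 0, 0, -1, -0.0015, 0, -0.0155, 0, 0, 0, 0, -0.0015, 0, -0.0155, 0, 0, 0, 1, -0.0015, 0, -0.0155, 0, 0, 0, 1, -0.0015, 0, -0.0155, 0, 0, 0, 1, -0.0015, 0, -0.0155, 0, 0, 0, 1, -0.0015, 0, -0.0155, 0, 0, 0, 1],
)

```text
clock: 9.17
eef_pos: [587.4, 92.1, 102.1]
tcp_rot: [-3.141, 0.001, 0.364]
contact_force: [-0.6, -0.1, -0.2]
opening: 0.995
grasp_force: 0.0
```

Call:
send_rows(
  targets=[0, 0, 0, 0, 0, 0, 1, 0, 0, -0.03, 0, 0, 0, 1, 0, 0, -0.06, 0, 0, 0, 1, 0, 0, -0.09, 0, 0, 0, 1, 0, 0, -0.12, 0, 0, 0, 1, 0, 0, -0.15, 0, 0, 0, 1, 0, 0, -0.16, 0, 0, 0, 1, 0, 0, -0.16, 0, 0, 0, 1, 0, 0, -0.16, 0, 0, 0, 1],
)

```text
clock: 9.92
eef_pos: [587.5, 92.1, 262.0]
tcp_rot: [-3.141, 0.0, 0.364]
contact_force: [0.2, -0.4, -0.2]
opening: 1.002
grasp_force: 0.0
```

```bash
python3 - <<'E'
from h import *
go(588,92,262,20.5)
f=cams.grab_frame("wrist");cv2.imwrite("pics/w3.png",cv2.resize(f["color"],(800,600),interpolation=cv2.INTER_CUBIC));np.save("pics/w3.npy",f,allow_pickle=True)
f=cams.grab_frame("scene");np.save("pics/s3.npy",f,allow_pickle=True)
E
```

```text
move [ 0.0004  0.0003 -0.    ] [-0.0002  0.0001  0.006 ] t 9.92 pos [587.5  92.1 262. ] yaw 20.84 F [ 0.2 -0.4 -0.2] op 1.002 q6 1.36
```

View pics/w3.png

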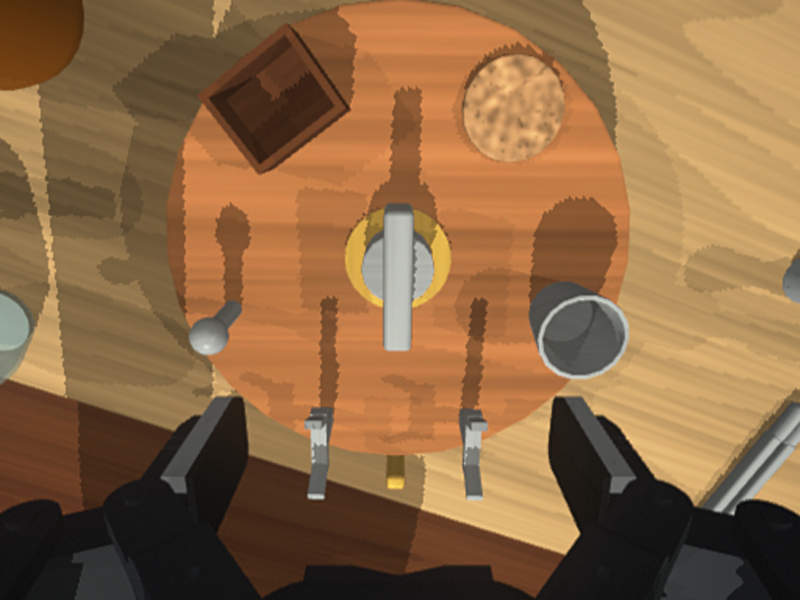

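Wrist view: the pointer (396,480) stands midway between the forks, with prong tips at (320,420), (317,497), (470,420) and (474,497). The bar runs from (398,206) to (397,349), so the rest is at the pointer. Next I'll measure the seat and the tong.

```bash
python3 - <<'E'
from h import *
f=np.load("pics/w3.npy",allow_pickle=True).item()
g=lambda x,y,z:ray(f,(x+.5)*.64-.5,(y+.5)*.64-.5,z)[:2]
a,b=g(398,205,132),g(397,350,132);print("bar",a,b,(a+b)/2,np.linalg.norm(a-b),np.degrees(np.arctan2(*(a-b)[::-1])))
P=[g(*p,129) for p in((319,424),(317,497),(472,424),(474,497))]
print("prongs",np.round(P,1),"mid",np.mean(P,0),"fork dir",np.degrees(np.arctan2(*(P[3]+P[2]-P[0]-P[1])[::-1])),np.linalg.norm(P[3]+P[2]-P[0]-P[1])/2,np.linalg.norm(P[0]-P[1]))
print("pointer",g(396,486,77))
C=(a+b)/2
for n,x,y,z in(("ball",209,335,126),("cup",582,335,118),("cork",514,107,80)):
    p=g(x,y,z);d=p-C;print(n,p.round(1),np.linalg.norm(d).round(1),np.degrees(np.arctan2(d[1],d[0])).round(1))
go(481.4,-263.1,200,6.3)
E
```

```text
bar [623.77634931 106.16100252] [547.26512615  77.609432  ] [585.52073773  91.88521726] 81.66492176700064 20.463984948340237
prongs [[484.  103.7]
 [433.2  88.4]
 [516.7  17.8]
 [468.6  -4.4]] mid [475.63174959  51.36363905] fork dir -69.11688920186116 95.59844454603314 53.05646574604999
pointer [420.49491138  30.30987396]
ball [515.2 180.5] 113.2 128.4
cup [589.2 -22.9] 114.8 -88.2
cork [693.4  60.6] 112.4 -16.1
move [-0.2244  0.2944  0.0608] [-0.0004  0.0033  0.2538] t 10.02 pos [586.6  91.9 260.3] yaw 20.84 F [ 1.1 -0.7  0.7] op 1.001 q6 1.36
```

Call:
send_rows(
  targets=[-0.02, 0.025, 0, 0, 0, 0.02, 1, -0.04, 0.05, 0, 0, 0, 0.04, 1, -0.06, 0.08, 0, 0, 0, 0.07, 1, -0.08, 0.105, 0.01, 0, 0, 0.1, 1, -0.1, 0.13, 0.02, 0, 0, 0.13, 1, -0.12, 0.16, 0.02, 0, 0, 0.16, 1, -0.14, 0.185, 0.03, 0, 0, 0.2, 1, -0.16, 0.21, 0.03, 0, 0, 0.24, 1, -0.18, 0.235, 0.04, 0, 0, 0.28, 1, -0.2, 0.26, 0.05, 0, 0, 0.34, 1, -0.215, 0.28, 0.055, 0, 0, 0.4, 1, -0.223, 0.292, 0.06, 0, 0, 0.474, 1],
)

```text
clock: 11.02
eef_pos: [480.8, -261.9, 199.8]
tcp_rot: [-3.141, 0.004, -0.114]
contact_force: [0.1, -0.3, -0.1]
opening: 1.003
grasp_force: 0.0
```

Call:
send_rows(
  targets=[0, 0, 0, 0, 0, 0, 1, 0, 0, 0, 0, 0, 0, 1, 0, 0, 0, 0, 0, 0, 1],
)

```text
clock: 11.27
eef_pos: [482.8, -259.3, 201.4]
tcp_rot: [-3.141, 0.002, -0.109]
contact_force: [0.3, 0.2, -0.2]
opening: 0.998
grasp_force: 0.0
```

```bash
python3 - <<'E'
from h import *
go(483,-263,200,-6.4)
f=cams.grab_frame("wrist");cv2.imwrite("pics/w4.png",cv2.resize(f["color"],(800,600),interpolation=cv2.INTER_CUBIC));np.save("pics/w4.npy",f,allow_pickle=True)
E
```

```text
move [0.0006 0.0037 0.0014] [-0.001   0.0021  0.0032] t 11.27 pos [ 482.8 -259.3  201.4] yaw -6.22 F [ 0.3  0.2 -0.2] op 0.998 q6 1.18
```

View pics/w4.png

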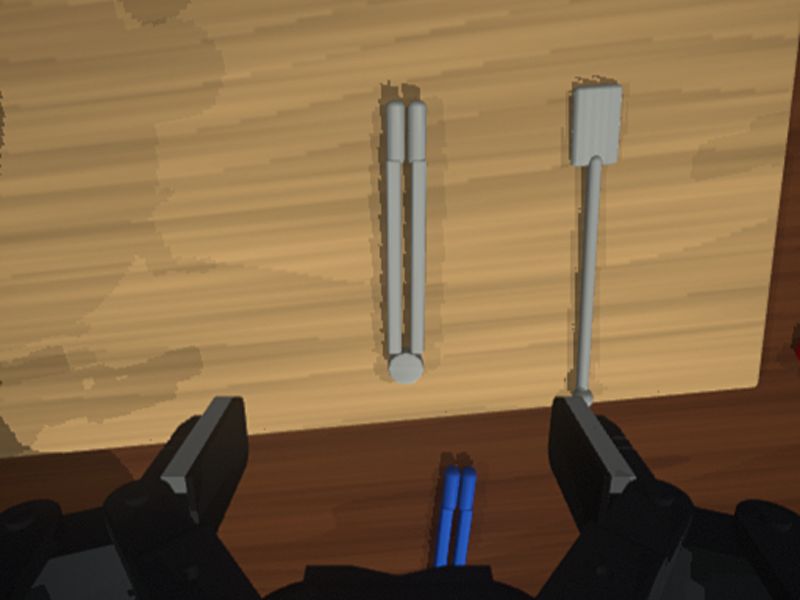

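The wrist view shows the steel tong with its hinge at (406,368) and tips at (407,103). The spoon is at (590,240), well clear, and the blue look-alike lies off the board.

```bash
python3 - <<'E'
from h import *
f=np.load("pics/w4.npy",allow_pickle=True).item()
g=lambda x,y,z:ray(f,(x+.5)*.64-.5,(y+.5)*.64-.5,z)[:2]
a,b=g(406,384,24),g(407,99,25);print(a,b,(a+b)/2,np.linalg.norm(a-b),np.degrees(np.arctan2(*(b-a)[::-1])),"width",np.linalg.norm(g(386,250,25)-g(426,250,25)))
c,d=g(405,368,27),g(407,160,27);ang=np.degrees(np.arctan2(*(d-c)[::-1]));print(ang)
m=(a+b)/2;go(*m,18,-6.0)
E
```

```text
[ 392.97988294 -255.33482704] [ 573.23041048 -274.59162934] [ 483.10514671 -264.96322819] 181.2762453092517 -6.097981679276674 width 24.838314000748177
-6.456226924616763
move [0.0009 0.0059 0.1838] [-0.0007  0.0015 -0.0034] t 11.32 pos [ 483.1 -259.1  201.8] yaw -6.19 F [-1.   0.   0.7] op 1.0 q6 1.18
```

Call:
send_rows(
  targets=[0.001, 0.003, 0.03, 0, 0.001, 0, 1, 0.001, 0.006, 0.06, 0, 0.001, 0, 1, 0.001, 0.006, 0.09, 0, 0.001, 0, 1, 0.001, 0.006, 0.12, 0, 0.001, 0, 1, 0.001, 0.006, 0.145, 0, 0.001, 0, 1, 0.001, 0.006, 0.165, 0, 0.001, 0, 1, 0.001, 0.006, 0.178, 0, 0.001, 0, 1, 0.001, 0.006, 0.182, 0, 0.001, 0, 1, 0.001, 0.006, 0.182, 0, 0.001, 0, 1, 0.001, 0.006, 0.182, 0, 0.001, 0, 1],
)

```text
clock: 12.15
eef_pos: [483.9, -265.8, 20.9]
tcp_rot: [3.141, -0.001, -0.109]
contact_force: [-0.0, -0.3, -0.5]
opening: 0.999
grasp_force: 0.0
```

```bash
python3 -c "
from h import *
go(483.1,-265,18,-6.2)"
```

```text
move [-0.0009 -0.0007  0.0029] [ 0.0002 -0.001  -0.0007] t 12.15 pos [ 483.9 -265.8   20.9] yaw -6.24 F [-0.  -0.3 -0.5] op 0.999 q6 1.17
```

Call:
send_rows(
  targets=[-0.001, -0.001, 0.002, 0, 0, 0, 1, -0.001, -0.001, 0.002, 0, 0, 0, 0.2, -0.001, -0.001, 0.002, 0, 0, 0, -0.3, -0.001, -0.001, 0.002, 0, 0, 0, -1, -0.001, -0.001, 0.002, 0, 0, 0, -1, -0.001, -0.001, 0.002, 0, 0, 0, -1, -0.001, -0.001, 0.002, 0, 0, 0, -1, -0.001, -0.001, 0.002, 0, 0, 0, -1, -0.001, -0.001, 0.002, 0, 0, 0, -1, -0.001, -0.001, 0.002, 0, 0, 0, -1, -0.001, -0.001, 0.002, 0, 0, 0, -1],
  grip_force=40,
)

```text
clock: 13.07
eef_pos: [482.6, -265.2, 18.7]
tcp_rot: [3.141, -0.001, -0.11]
contact_force: [-1.8, 0.7, 5.2]
opening: 0.265
grasp_force: 39.5
```

Call:
send_rows(
  targets=[0, 0, -0.005, 0, 0, 0, -1, 0, 0, -0.02, 0, 0, 0, -1, 0, 0, -0.05, 0, 0, 0, -1, 0, 0, -0.08, 0, 0, 0, -1, 0, 0, -0.11, 0, 0, 0, -1, 0, 0, -0.14, 0, 0, 0, -1, 0, 0, -0.17, 0, 0, 0, -1, 0, 0, -0.19, 0, 0, 0, -1, 0, 0, -0.19, 0, 0, 0, -1, 0, 0, -0.19, 0, 0, 0, -1],
)

```text
clock: 13.9
eef_pos: [482.7, -265.3, 209.2]
tcp_rot: [3.141, -0.003, -0.11]
contact_force: [-0.6, -0.4, -1.5]
opening: 0.266
grasp_force: 39.6
```

```bash
python3 -c "
from h import *
go(477.2,51.2,210,110.6)"
```

```text
move [-0.0403 -0.3139 -0.0011] [ 3.1000e-03 -8.0000e-04 -2.0406e+00] t 13.9 pos [ 482.7 -265.3  209.2] yaw -6.32 F [-0.6 -0.4 -1.5] op 0.266 q6 1.18
```

Tong held. I'll carry it over while turning.

Call:
send_rows(
  targets=[-0.002, -0.01, 0, 0, 0, -0.06, -1, -0.004, -0.025, 0, 0, 0, -0.15, -1, -0.006, -0.04, 0, 0, 0, -0.24, -1, -0.008, -0.055, 0, 0, 0, -0.33, -1, -0.01, -0.07, 0, 0, 0, -0.42, -1, -0.012, -0.085, 0, 0, 0, -0.51, -1, -0.014, -0.1, 0, 0, 0, -0.6, -1, -0.016, -0.115, 0, 0, 0, -0.69, -1, -0.018, -0.13, 0, 0, 0, -0.78, -1, -0.02, -0.145, 0, 0, 0, -0.87, -1, -0.022, -0.16, 0, 0, 0, -0.96, -1, -0.024, -0.175, 0, 0, 0, -1.05, -1],
)

```text
clock: 14.9
eef_pos: [476.3, -87.5, 206.3]
tcp_rot: [-3.139, 0.001, 0.944]
contact_force: [0.3, -0.9, -1.7]
opening: 0.27
grasp_force: 39.5
```

```bash
python3 -c "
from h import *
go(477.2,51.2,210,110.6)"
```

```text
move [ 0.1129 -0.0807 -0.0036] [-3.000e-03 -2.000e-04 -9.862e-01] t 14.9 pos [476.3 -87.5 206.3] yaw 54.1 F [ 0.3 -0.9 -1.7] op 0.27 q6 0.44
```

Call:
send_rows(
  targets=[0.012, -0.008, 0, 0, 0, -0.09, -1, 0.024, -0.016, 0, 0, 0, -0.18, -1, 0.036, -0.024, 0, 0, 0, -0.27, -1, 0.048, -0.033, 0, 0, 0, -0.36, -1, 0.06, -0.041, 0, 0, 0, -0.45, -1, 0.072, -0.05, 0, 0, 0, -0.54, -1, 0.084, -0.06, 0, 0, 0, -0.63, -1, 0.096, -0.068, 0, 0, 0, -0.72, -1, 0.105, -0.075, 0, 0, 0, -0.81, -1, 0.11, -0.079, 0, 0, 0, -0.9, -1, 0.112, -0.08, 0, 0, 0, -0.98, -1, 0.112, -0.08, 0, 0, 0, -0.98, -1],
)

```text
clock: 15.9
eef_pos: [478.0, 49.6, 206.5]
tcp_rot: [-3.139, -0.001, 1.924]
contact_force: [-0.2, -0.4, -1.9]
opening: 0.262
grasp_force: 39.5
```

Call:
send_rows(
  targets=[0, 0, 0, 0, 0, 0, -1, 0, 0, 0, 0, 0, 0, -1, 0, 0, 0, 0, 0, 0, -1],
)

```text
clock: 16.15
eef_pos: [478.9, 48.8, 207.7]
tcp_rot: [-3.141, 0.0, 1.918]
contact_force: [0.3, -0.0, -0.2]
opening: 0.269
grasp_force: 39.5
```

```bash
python3 - <<'E'
from h import *
go(477.2,51.2,145,110.6)
f=cams.grab_frame("wrist");cv2.imwrite("pics/w5.png",cv2.resize(f["color"],(800,600),interpolation=cv2.INTER_CUBIC));np.save("pics/w5.npy",f,allow_pickle=True)
E
```

```text
move [ 0.0028 -0.0007  0.0627] [-0.0006  0.     -0.0128] t 16.15 pos [478.9  48.8 207.7] yaw 109.87 F [ 0.3 -0.  -0.2] op 0.269 q6 -0.25
```

View pics/w5.png

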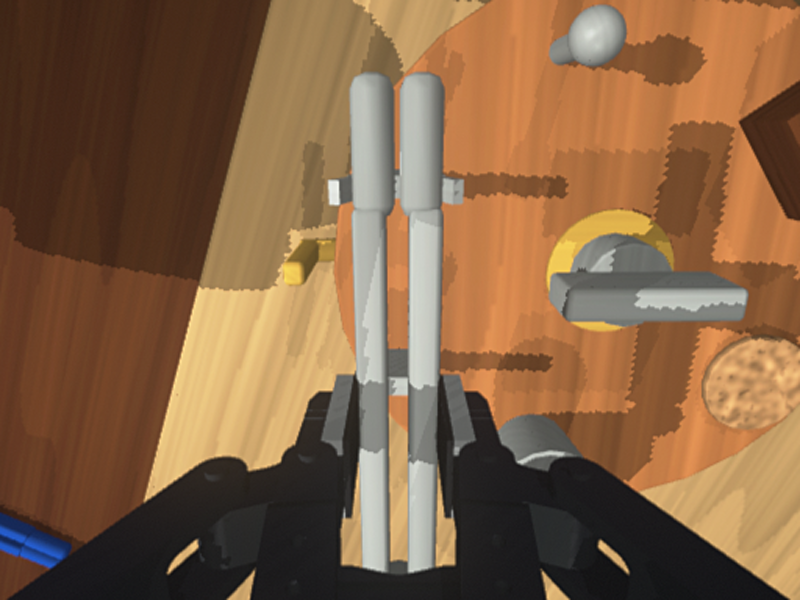

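Wrist view: the tong is held, with its tips at (397,75). The far fork's prongs are at (334,190) and (455,188), just either side of it, and the pointer is at (295,270). I'll check the seat estimate from here.

```bash
python3 - <<'E'
from h import *
f=np.load("pics/w5.npy",allow_pickle=True).item()
g=lambda x,y,z:ray(f,(x+.5)*.64-.5,(y+.5)*.64-.5,z)[:2]
u=np.array([np.cos(np.radians(110.6)),np.sin(np.radians(110.6))]);n=np.array([u[1],-u[0]])
a,b=g(334,191,129),g(454,188,129);m=(a+b)/2;print(a,b,np.linalg.norm(a-b),"seat est",m-50*u)
S=np.array([477.2,51.2]);print("offset along",(m-50*u-S)@u,"across",(m-50*u-S)@n)
t=g(397,73,207.7);e=f["xyz"];print("tong tip",t,"from tcp",(t-[478.9,48.8])@u,(t-[478.9,48.8])@n)
h1,h2=g(555,296,132),g(747,304,132);print("bar",h1,h2,(h1+h2)/2,np.linalg.norm(h1-h2),np.degrees(np.arctan2(*(h2-h1)[::-1])))
E
```

```text
[434.34560151  90.10221288] [480.8177488  108.22633044] 49.881300208964035 seat est [475.17375758  52.36129487]
offset along 1.7999576146010718 across -1.4880916404302116
tong tip [446.12050097 135.57334966] from tcp 92.75821437280672 -0.15308426305417638
bar [539.16987373  80.24320891] [619.87065875 105.5645963 ] [579.52026624  92.9039026 ] 84.58007663019066 17.420229186068013
```

Call:
send_rows(
  targets=[0.001, 0, 0.01, 0, 0, -0.006, -1, 0.003, -0.001, 0.025, 0, 0, -0.013, -1, 0.0035, -0.002, 0.04, 0, 0, -0.013, -1, 0.0035, -0.002, 0.055, 0, 0, -0.013, -1, 0.0035, -0.002, 0.064, 0, 0, -0.013, -1, 0.0035, -0.002, 0.066, 0, 0, -0.013, -1, 0.0035, -0.002, 0.066, 0, 0, -0.013, -1, 0.0035, -0.002, 0.066, 0, 0, -0.013, -1],
)

```text
clock: 16.87
eef_pos: [476.5, 51.7, 142.6]
tcp_rot: [3.141, 0.0, 1.933]
contact_force: [0.0, -0.4, -1.8]
opening: 0.265
grasp_force: 39.5
```

```bash
python3 - <<'E'
from h import *
go(476.3,51.6,113.7,110.6)
E
```

```text
move [-0.0001 -0.0003  0.0289] [0.0008 0.0003 0.0023] t 16.87 pos [476.5  51.7 142.6] yaw 110.73 F [ 0.  -0.4 -1.8] op 0.265 q6 -0.26
```

Lowering slowly in small steps while watching the force.

Call:
send_rows(
  targets=[0, 0, 0.004, 0, 0, 0, -1, 0, 0, 0.008, 0, 0, 0, -1, 0, 0, 0.012, 0, 0, 0, -1, 0, 0, 0.015, 0, 0, 0, -1, 0, 0, 0.018, 0, 0, 0, -1, 0, 0, 0.02, 0, 0, 0, -1, 0, 0, 0.022, 0, 0, 0, -1, 0, 0, 0.024, 0, 0, 0, -1, 0, 0, 0.025, 0, 0, 0, -1, 0, 0, 0.026, 0, 0, 0, -1, 0, 0, 0.026, 0, 0, 0, -1],
)

```text
clock: 17.78
eef_pos: [476.1, 51.7, 116.1]
tcp_rot: [3.141, 0.0, 1.933]
contact_force: [-0.4, 0.4, -0.7]
opening: 0.267
grasp_force: 39.5
```

Call:
send_rows(
  targets=[0, 0, 0.0005, 0, 0, 0, -1, 0, 0, 0.001, 0, 0, 0, -1, 0, 0, 0.0015, 0, 0, 0, -1, 0, 0, 0.002, 0, 0, 0, -1, 0, 0, 0.002, 0, 0, 0, -1],
)

```text
clock: 18.2
eef_pos: [476.1, 51.7, 114.2]
tcp_rot: [3.141, 0.0, 1.933]
contact_force: [0.7, 0.4, -1.4]
opening: 0.267
grasp_force: 39.5
```

Call:
send_rows(
  targets=[0, 0, 0.0005, 0, 0, 0, -1, 0, 0, 0.001, 0, 0, 0, -1, 0, 0, 0.001, 0, 0, 0, -1],
)

```text
clock: 18.45
eef_pos: [476.2, 51.7, 113.6]
tcp_rot: [3.141, 0.0, 1.933]
contact_force: [-1.1, -0.2, 4.6]
opening: 0.264
grasp_force: 40.2
```

Call:
send_rows(
  targets=[0, 0, 0.0005, 0, 0, 0, -1, 0, 0, 0.001, 0, 0, 0, -1, 0, 0, 0.001, 0, 0, 0, -1],
)

```text
clock: 18.7
eef_pos: [476.3, 51.6, 113.5]
tcp_rot: [3.141, 0.0, 1.933]
contact_force: [-6.3, -0.9, 17.5]
opening: 0.27
grasp_force: 41.6
```

It seated at exactly the expected height. I'll ease off the press, open and retreat.

Call:
send_rows(
  targets=[0, 0, -0.001, 0, 0, 0, -1, 0, 0, -0.001, 0, 0, 0, -1, 0, 0, -0.001, 0, 0, 0, -0.4, 0, 0, -0.001, 0, 0, 0, -0.2, 0, 0, -0.001, 0, 0, 0, 0, 0, 0, -0.001, 0, 0, 0, 0.3, 0, 0, -0.001, 0, 0, 0, 0.6, 0, 0, -0.001, 0, 0, 0, 0.6, 0, 0, -0.001, 0, 0, 0, 0.6, 0, 0, -0.001, 0, 0, 0, 0.6],
)

```text
clock: 19.53
eef_pos: [476.2, 51.7, 113.2]
tcp_rot: [3.141, 0.0, 1.933]
contact_force: [0.1, -1.0, 0.4]
opening: 0.802
grasp_force: 0.0
```

Call:
send_rows(
  targets=[0, 0, -0.01, 0, 0, 0, 0.6, 0, 0, -0.03, 0, 0, 0, 0.6, 0, 0, -0.06, 0, 0, 0, 0.6, 0, 0, -0.09, 0, 0, 0, 0.6, 0, 0, -0.12, 0, 0, 0, 0.6, 0, 0, -0.15, 0, 0, 0, 0.6, 0, 0, -0.15, 0, 0, 0, 0.6, 0, 0, -0.15, 0, 0, 0, 0.6],
)

```text
clock: 20.2
eef_pos: [477.1, 51.8, 265.7]
tcp_rot: [3.137, 0.001, 1.933]
contact_force: [0.4, 0.2, -0.6]
opening: 0.799
grasp_force: 0.0
```

```bash
python3 - <<'E'
from h import *
go(476.3,51.6,262,110.6)
f=cams.grab_frame("wrist");cv2.imwrite("pics/w6.png",cv2.resize(f["color"],(800,600),interpolation=cv2.INTER_CUBIC));np.save("pics/w6.npy",f,allow_pickle=True)
E
```

```text
move [ 0.0001 -0.0009  0.0037] [0.0047 0.0013 0.0024] t 20.2 pos [477.1  51.8 265.7] yaw 110.74 F [ 0.4  0.2 -0.6] op 0.799 q6 -0.26
```

View pics/w6.png

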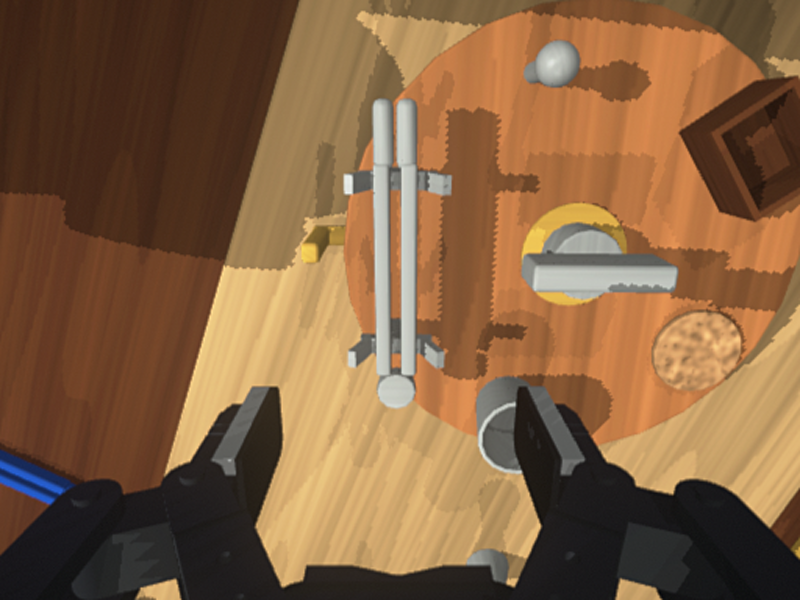

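The tong lies between the prongs on both forks, at rows 183 and 350 and centred lengthwise. The rest is at the pointer (315,245), nothing else has moved, and the gripper is clear.

```bash
python3 -c "
from rig import r
print(r.sign_off())"
```

```text
the job is handed in; nothing more can be done
None
```

I handed the job in at about 20 s of robot time: the rest is locked at the pointer with the handle up, and the tong lies across both forks. The hand-in returned no verdict, so I'm going by the last wrist picture, which also showed nothing else disturbed.

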